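# Fetch the syringe from behind the medicine bottles

### The job

The syringe lies in the grey supply caddy behind three medicine bottles. Stand all three bottles aside on the yellow mat, then lay the syringe in the middle of the steel dish, lengthwise, and only then put every bottle back on the centre of the pad of its own cap's colour. Keep the bottles upright all the time.

Things in the scene. Friction and masses are not known exactly. Their poses are not given: they have to be found in the camera images.
- vial_brown: brown glass vial with a red cap, 43 mm across and 77 mm tall, standing; loose, about 0.05 kg. Round, so its yaw means nothing. Origin: centre of its underside, z up. It starts on the red pad and belongs there.
- vial_clear: clear glass vial with a blue cap, 43 mm across and 77 mm tall, standing; loose, about 0.05 kg. Round, so its yaw means nothing. Origin: centre of its underside, z up. It starts on the blue pad and belongs there.
- pill_bottle: white plastic pill bottle with a green cap, 43 mm across and 77 mm tall, standing; loose, about 0.05 kg. Round, so its yaw means nothing. Origin: centre of its underside, z up. It starts on the green pad and belongs there.
- syringe: clear plastic syringe, no needle, lying on the caddy plate (6 mm above the table) some 80 mm behind the bottles, roughly along their row; about 0.02 kg. 118 mm long along its y; barrel 12 to 18 mm wide, 18 mm high from y = -46 to +32 mm; flange 30 mm wide at y = +33 mm, then plunger. Origin: underside, middle of the length. The caddy's back lip, 18 mm above the table, is 45 mm or more behind it.
- pad_red: red round pad, 64 mm across, 8 mm thick, fixed on the grey supply caddy (base plate 6 mm thick), top face 14 mm above the table. Place of the brown vial with red cap. Origin: centre of its underside; its x points to the back of the caddy, its y along the row of three pads, which stand 80 mm apart centre to centre in a random colour order.
- pad_blue: blue round pad, 64 mm across, 8 mm thick, fixed on the grey supply caddy (base plate 6 mm thick), top face 14 mm above the table. Place of the clear vial with blue cap. Origin: centre of its underside; its x points to the back of the caddy, its y along the row of three pads, which stand 80 mm apart centre to centre in a random colour order.
- pad_green: green round pad, 64 mm across, 8 mm thick, fixed on the grey supply caddy (base plate 6 mm thick), top face 14 mm above the table. Place of the white pill bottle with green cap. Origin: centre of its underside; its x points to the back of the caddy, its y along the row of three pads, which stand 80 mm apart centre to centre in a random colour order.
- dish: shallow open stainless dish, 120 mm (its x) by 180 mm (its y, the long way), rim 14 mm high, walls and floor 3 mm thick, fixed. Origin: centre of its underside.
- mat: plain yellow mat, 120 mm (its x) by 240 mm (its y), 3 mm thick, fixed on the table: the side area for things put aside. Origin: centre of its underside. It and the dish swap places from start to start. A raised fixed instrument tray, rim 0.24 m above the table, fills the back left: x 0.50 to 0.88, y 0.09 to 0.56 m.

How it is judged (in metres and radians):
On the way, in this order (a step that is already met when the one before it is completed fails the run):
1. all three bottles stand released on the yellow mat (x of vial_brown in the frame of mat between -0.045 and 0.045 m and y of vial_brown in the frame of mat between -0.107 and 0.107 m and height (world z) of each of vial_brown, vial_clear, pill_bottle below 0.012 m and angle between each of vial_brown, vial_clear, pill_bottle's own z axis and vertical below 0.1 rad and contact force between the fingers and vial_brown below 0.2 N and x of vial_clear in the frame of mat between -0.045 and 0.045 m and y of vial_clear in the frame of mat between -0.107 and 0.107 m and contact force between the fingers and vial_clear below 0.2 N and x of pill_bottle in the frame of mat between -0.045 and 0.045 m and y of pill_bottle in the frame of mat between -0.107 and 0.107 m and contact force between the fingers and pill_bottle below 0.2 N), for 0.2 s.
2. the syringe lies released in the dish while all three bottles still stand on the mat (all of step 1 and x of syringe in the frame of dish between -0.03 and 0.03 m and y of syringe in the frame of dish between -0.025 and 0.025 m and z of syringe in the frame of dish below 0.01 m and angle between the y axis of syringe and the y axis of dish, either way round below 0.35 rad and contact force between the fingers and syringe below 0.2 N), for 0.2 s.
At the end, for the whole second after the job is handed in: Each bottle stands upright and at rest on the pad of its cap's colour, within 12 mm of the pad's centre; the syringe lies released in the dish, its origin within 30 mm of the dish's centre across it and 25 mm along it and its length within 0.35 rad of the dish's length (horizontal distance between vial_brown and pad_red below 0.012 m and angle between each of vial_brown, vial_clear, pill_bottle's own z axis and vertical below 0.1 rad and z of vial_brown in the frame of pad_red between 0.004 and 0.013 m and horizontal distance between vial_clear and pad_blue below 0.012 m and z of vial_clear in the frame of pad_blue between 0.004 and 0.013 m and horizontal distance between pill_bottle and pad_green below 0.012 m and z of pill_bottle in the frame of pad_green between 0.004 and 0.013 m and x of syringe in the frame of dish between -0.03 and 0.03 m and y of syringe in the frame of dish between -0.025 and 0.025 m and z of syringe in the frame of dish below 0.01 m and angle between the y axis of syringe and the y axis of dish, either way round below 0.35 rad and contact force between the fingers and syringe below 0.2 N and linear speed of each of vial_brown, vial_clear, pill_bottle, syringe below 0.02 m/s); the robot touches nothing.
It fails at once if a bottle is tipped by more than 0.5 rad (angle between any of vial_brown, vial_clear, pill_bottle's own z axis and vertical above 0.5 rad).
It also fails if it takes over 138 s, if anything falls off the work surface, if the arm or the gripper's body presses on something with over 40 N, if the wrist force passes 120 N, or if a joint passes its speed limit or range.

### The arm

A 6-joint arm with a two-finger parallel gripper is mounted at the origin on a cart in front of the work surface, level with it; the furniture and walls round the work are solid. World frame = base frame: x ahead of the robot, y to its left, z up, the work surface at z = 0. Lengths are in m, angles in degrees, forces in N, time in s.
With the tool pointing down it reaches from about 0.4 to 0.825 m from the base axis. Payload 7 kg.
Tool frame: the origin (TCP) lies midway between the tips of the shut fingers; the grasp point (between the pads) lies 19 mm behind it (hold_point_z is the distance from the TCP to the grasp point, in m); z points along the fingers, y is the line along which they close (so a half turn about z gives the same grasp; the last joint's range is limited). The gripper opens to 88 mm and grips with 3 to 60 N. Pads are 19 mm wide; open, the fingers measure 130 mm over their backs; the gripper's body (78 mm by 193 mm) begins 47 mm behind the grasp point.
Start: joints at [-52.535, 20.546, 0.682, 0, -70.136, -16.507], TCP at [0.241, -0.63, 0.227] pointing down, gripper open.
Joint ranges: [-176.03, 176.03], [-82.01, 121.73], [-58.28, 71.71], [-173.87, 95.51], [-174.79, -0.11], [-173.66, 173.66]. Speed limits (degrees/s): [136.94, 136.94, 172.46, 180, 180, 180].

### API

Orientations are given as [roll, pitch, yaw] about the fixed x, y, z axes, in that order (R = Rz(yaw) Ry(pitch) Rx(roll)).
In Python, from plant import get_state, capture, close_job, hold_point_z gives the robot as it stands.
- The arm moves only by the shell command python3 -m inch 'ROWS' [FORCE]. ROWS is text: rows parted by semicolons, each of 5 numbers parted by spaces: the shift along the tool's x, y, z normalised to -1 to 1, where 1 is 0.15 m, then the turn about the tool's z normalised to -1 to 1, where 1 is 360 degrees, then the opening, from 0 (shut) to 1 (fully open). In form: tx ty tz spin grip; .... A call has exactly 8 rows; each row shifts and turns the commanded pose from where the row before left it, along the tool's axes as they then stand; what a row does not reach is not made up. A row lasts 1/8 s, in which the tool goes at most 62.5 mm and 10.7 degrees, less where a joint would pass 70% of its speed; a pose out of reach is approached as far as the arm can. A call with a number of a shift or a turn outside -1 to 1 is refused whole. A call with a gripper value outside its range is refused whole. The fingers move at their own pace and stop on an object; FORCE is the grip in N (left out, the last holds). Time passes only in rows, so rows that do not move let the fingers close, or fill a call up. It gives the time, the measured TCP pose, the force, the opening and the grip force at its end, in the units of the state.
- get_state(): the state, without advancing time (a new reading comes with each control period).
- capture(name): name is "side" or "top" or "wrist"; returns a dict with "color" (400x640x3 uint8, blue, green, red), "mtx" (3x3 intrinsics, pixels), "R" (3x3) and "t" (3): a world point X has camera coordinates R X + t. Camera axes: x right, y down, z forward; pixel columns grow to the right and rows downward; lengths in m; the calibration is good to about 2 mm. A picture is of the moment at which its call begins. There is no depth.
- close_job(): hands the job in; it is judged then, once.
The state is a dict: "time_s": time; "joints": joint angles; "qd": joint speeds; "joint_torque": joint torques, N m; "tcp_pos": TCP position; "eef_rot": TCP orientation; "contact_force": force on the tool from outside, world axes, zero at the start; "moment": the same for the moment, N m; "gripper_width": finger opening in m; "gripper_force": force on a finger pad.
Only numpy, scipy, OpenCV 4.12 (cv2) and the standard library are available. Lean on these libraries where they do the work, as an engineer would, in place of code of your own. Each camera call takes 0.05 s, during which the arm holds its last target. There are 200 camera calls.

## Working session

There is one attempt and no reset: what is moved stays moved. The work goes in short steps, Python scripts to look and compute and a shell command to move; the robot and the scene stay as the last step left them, time stands still between calls to the robot, and variables do not carry over. Pictures are saved under pics/ and viewed, at most 14 in all, crops included, and the job is handed in when it is done.

```bash
ls; mkdir -p pics; python3 - <<'E'
from plant import *
import cv2
s=get_state();print({k:s[k] for k in("time_s","tcp_pos","eef_rot","gripper_width","contact_force")}, hold_point_z)
for n in("top","side"):
    c=capture(n);cv2.imwrite(f"pics/{n}0.png",c["color"]);print(n,c["mtx"].tolist(),c["R"].tolist(),c["t"].tolist())
E
```

```text
pics
{'time_s': 0.0, 'tcp_pos': array([ 0.24123105, -0.62988341,  0.22560801]), 'eef_rot': array([ 1.79903675e+02, -7.68113963e-03, -1.59050273e+02]), 'gripper_width': 0.08747763613460315, 'contact_force': array([0.53877885, 0.60329513, 0.13499698])} 0.0188
top [[482.66443816858776, 0.0, 310.9466176091417], [0.0, 482.66443816858776, 206.05709793022984], [0.0, 0.0, 1.0]] [[0.01378567302948699, -0.999902202524334, -0.0023538492113241855], [-0.9995001666836584, -0.013713075309981136, -0.028484528517811056], [0.028449464291323216, 0.0027453510756123615, -0.9995914620628812]] [-0.1246889609286205, 0.5271209009777016, 0.9332235251297699]
side [[420.79865423193945, 0.0, 307.9135423182152], [0.0, 420.79865423193945, 202.67511935173917], [0.0, 0.0, 1.0]] [[-0.9668898012743224, -0.25512310422979295, 0.006026099887605213], [-0.1433665062854083, 0.5235059017548388, -0.8398735712613947], [0.2111164538050438, -0.8129291312998984, -0.5427486254397845]] [0.4796480006140017, 0.154685466123004, 0.6569244525092206]
```

View pics/top0.png

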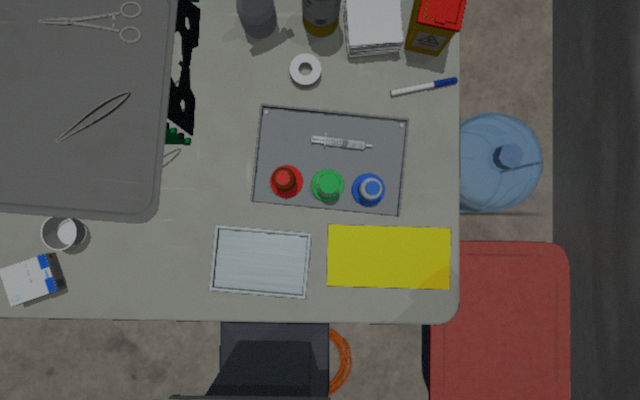

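View pics/side0.png

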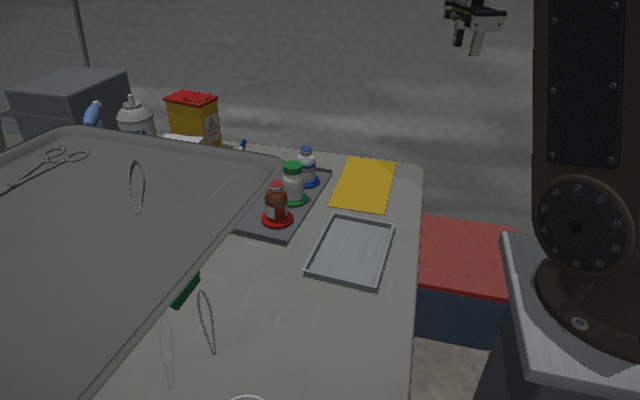

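The top view shows pads red (286,182), green (327,186) and blue (368,190), the syringe from (312,138) to (372,147), the dish at (261,262) and the mat at (389,256). The side view agrees. Next I'll measure them precisely.

```bash
cat > h.py <<'E'
import numpy as np, cv2
from plant import *
def cap(n): return capture(n)
def ray(c,u,v,z):
    d=c["R"].T@np.linalg.solve(c["mtx"],[u,v,1.]);o=-c["R"].T@c["t"];return o+d*(z-o[2])/d[2]
def pix(c,X):
    p=c["mtx"]@(c["R"]@np.asarray(X,float)+c["t"]);return p[:2]/p[2]
def go(x,y,z,yaw=None):
    """remaining move in row units (total), tool axes"""
    s=get_state();yw=np.radians(s["eef_rot"][2])
    d=np.array([x,y,z])-s["tcp_pos"]
    X=np.array([np.cos(yw),np.sin(yw)]);Y=np.array([np.sin(yw),-np.cos(yw)])
    print("t %.2f yaw %.2f w %.4f F %.1f tcp"%(s["time_s"],s["eef_rot"][2],s["gripper_width"],s["gripper_force"]),s["tcp_pos"].round(4))
    print("tx %.3f ty %.3f tz %.3f"%(d[:2]@X/.15,d[:2]@Y/.15,-d[2]/.15),"" if yaw is None else "spin %.4f"%(-(yaw-s["eef_rot"][2])/360))
E
python3 - <<'E'
from h import *
c=cap("top");im=c["color"];hsv=cv2.cvtColor(im,cv2.COLOR_BGR2HSV);H,S,V=cv2.split(hsv)
roi=np.zeros(H.shape,bool);roi[105:215,250:408]=1
def comp(m):
    n,l,st,ce=cv2.connectedComponentsWithStats(m.astype(np.uint8));i=1+np.argmax(st[1:,4]);return l==i
P={}
for k,m in dict(red=((H<8)|(H>172))&(S>150),green=(H>50)&(H<75)&(S>120),blue=(H>100)&(H<125)&(S>130)).items():
    m=comp(m&roi);pts=np.argwhere(m)[:,::-1].astype(np.float32)
    (u,v),r=cv2.minEnclosingCircle(pts);e=cv2.fitEllipse(cv2.convexHull(pts))
    P[k]=ray(c,u,v,.014);print(k,(u,v,r),np.round(e[0],1),np.round(e[1],1),P[k].round(4),ray(c,*e[0],.014).round(4))
for n,m,z in(("mat",(H>22)&(H<35)&(S>150),.003),):
    m=comp(m);m[:215]=0;r=cv2.minAreaRect(np.argwhere(m)[:,::-1].astype(np.float32))
    b=np.array([ray(c,*q,z) for q in cv2.boxPoints(r)]);print(n,r,b.mean(0).round(4),b[:,:2].round(4).tolist())
# syringe crop, dish crop
cv2.imwrite("pics/crop.png",np.hstack([cv2.resize(im[100:220,250:410],None,fx=5,fy=5,interpolation=cv2.INTER_CUBIC)]))
cv2.imwrite("pics/dish.png",cv2.resize(im[215:310,200:325],None,fx=5,fy=5,interpolation=cv2.INTER_CUBIC))
E
```

```text
red (285.9903259277344, 181.20323181152344, 16.234750747680664) [286.  181.1] [31.7 32. ] [ 0.5761 -0.0684  0.014 ] [ 0.5764 -0.0685  0.014 ]
green (327.0555419921875, 185.27777099609375, 16.216419219970703) [327.  185.1] [31.7 32.1] [ 0.5693 -0.1481  0.014 ] [ 0.5696 -0.1479  0.014 ]
blue (367.88311767578125, 189.19480895996094, 16.332666397094727) [367.9 189.2] [32.1 32.5] [ 0.5628 -0.2272  0.014 ] [ 0.5627 -0.2273  0.014 ]
mat ((388.414794921875, 256.4832763671875), (122.2929458618164, 60.97511291503906), 1.6365771293640137) [ 0.4327 -0.2699  0.003 ] [[0.375, -0.1497], [0.4938, -0.1516], [0.4902, -0.3905], [0.3716, -0.3877]]
```

View pics/crop.png

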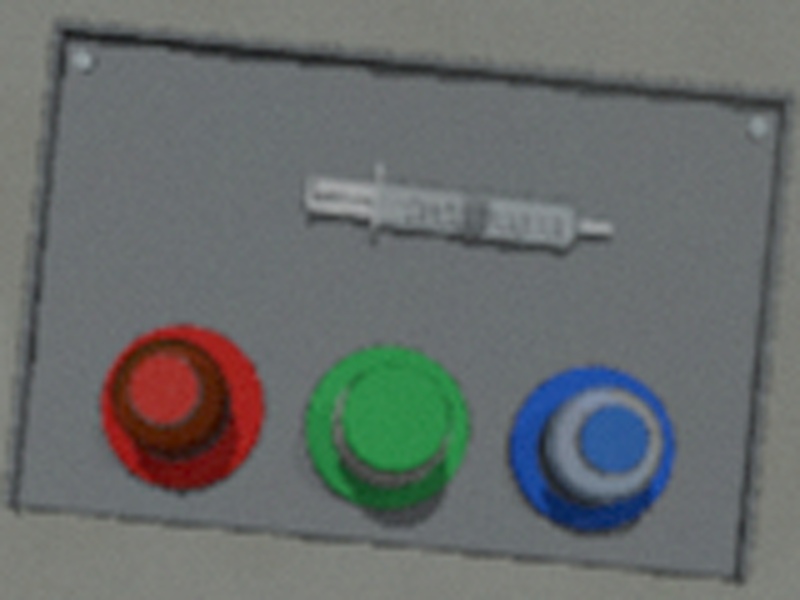

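View pics/dish.png

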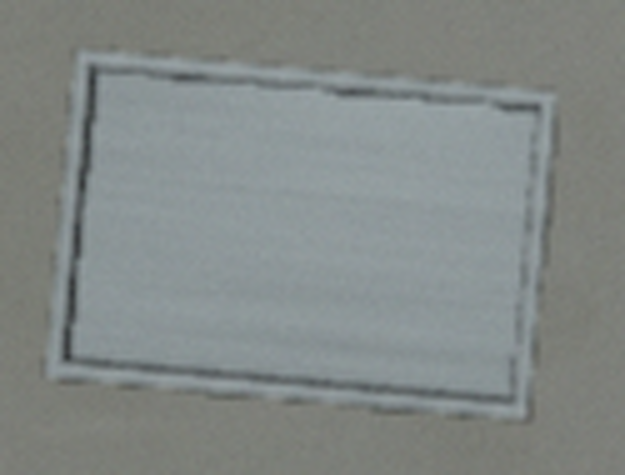

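The crop shows the syringe from (305,197) to (612,230), its flange at (378,202), and cap centres at (165,387), (397,416) and (615,438). The dish corners are (82,55), (555,93), (527,415) and (50,377).

```bash
python3 - <<'E'
from h import *
c=cap("top")
f=lambda u,v,z,o=(250,100):ray(c,o[0]+u/5-.4,o[1]+v/5-.4,z).round(4)
for k,q in dict(red=(165,387),green=(397,416),blue=(615,438)).items():print(k,f(*q,.091))
a,b,fl=f(305,197,.014),f(612,230,.014),f(378,202,.014);print("syr",a,b,(a+b)/2,"flange",fl,"len",np.linalg.norm(a-b),"yaw of -y dir",np.degrees(np.arctan2(*(b-a)[1::-1])))
k=[f(u,v,.014,(200,215)) for u,v in((82,55),(555,93),(527,415),(50,377))];print("dish",np.mean(k,0),"yaw",np.degrees(np.arctan2(*(k[1]-k[0])[1::-1])),np.degrees(np.arctan2(*(k[2]-k[3])[1::-1])),[x.tolist() for x in k])
go(.4327,-.27,.25,-95)
E
```

```text
red [ 0.5774 -0.0665  0.091 ]
green [ 0.5682 -0.1492  0.091 ]
blue [ 0.5614 -0.2267  0.091 ]
syr [ 0.6589 -0.115   0.014 ] [ 0.6476 -0.2343  0.014 ] [ 0.65325 -0.17465  0.014  ] flange [ 0.6573 -0.1434  0.014 ] len 0.11983396847305025 yaw of -y dir -95.41086705739076
dish [ 0.4202 -0.0212  0.014 ] yaw -93.81199792199514 -93.7334202981042 [[0.4883, 0.0656, 0.014], [0.4761, -0.1175, 0.014], [0.3522, -0.1084, 0.014], [0.3642, 0.0755, 0.014]]
t 0.20 yaw -159.04 w 0.0877 F 0.0 tcp [ 0.2413 -0.6301  0.226 ]
tx -2.050 ty 1.785 tz -0.160 spin -0.1779
```

```bash
python3 -m inch '0 0 0 -0.0256 1;0 0 0 -0.0256 1;0 0 0 -0.0256 1;0 0 0 -0.0256 1;0 0 0 -0.0256 1;0 0 0 -0.0256 1;0 0 0 -0.0242 1;0 0 0 0 1' 15; python3 -c "
from h import *
go(.5622,-.2271,.13,-95)"
```

```text
time_s: 1.2
tcp_pos: [0.2414, -0.6302, 0.2263]
eef_rot: [180.0, 0.0, -95.1]
contact_force: [-0.6, 0.3, -0.2]
gripper_width: 0.0877
gripper_force: 0.0
t 1.20 yaw -95.09 w 0.0877 F 0.0 tcp [ 0.2414 -0.6302  0.2263]
tx -2.867 ty -1.892 tz 0.642 spin -0.0003
```

```bash
python3 -m inch '-0.2 -0.13 0 0 1;-0.2 -0.13 0 0 1;-0.2 -0.13 0 0 1;-0.2 -0.13 0 0 1;-0.2 -0.13 0 0 1;-0.2 -0.13 0 0 1;-0.2 -0.13 0 0 1;-0.2 -0.13 0 0 1'; python3 -m inch '-0.2 -0.13 0 0 1;-0.2 -0.13 0.06 0 1;-0.2 -0.13 0.1 0 1;-0.2 -0.13 0.1 0 1;-0.2 -0.13 0.1 0 1;-0.15 -0.1 0.1 0 1;-0.1 -0.1 0.1 0 1;0 0 0 0 1'; python3 -c "
from h import *
go(.5622,-.2271,.033,-95)"
```

```text
time_s: 2.2
tcp_pos: [0.4185, -0.4039, 0.2266]
eef_rot: [-180.0, -0.0, -95.3]
contact_force: [0.6, -0.5, 0.0]
gripper_width: 0.0877
gripper_force: 0.0
time_s: 3.2
tcp_pos: [0.5616, -0.2285, 0.1409]
eef_rot: [179.9, 0.0, -95.1]
contact_force: [-0.8, -0.1, 0.5]
gripper_width: 0.0879
gripper_force: 0.0
t 3.20 yaw -95.07 w 0.0879 F 0.0 tcp [ 0.5616 -0.2285  0.1409]
tx -0.010 ty -0.003 tz 0.719 spin -0.0002
```

```bash
python3 -m inch '-0.01 0 0.12 0 1;0 0 0.12 0 1;0 0 0.12 0 1;0 0 0.12 0 1;0 0 0.12 0 1;0 0 0.08 0 1;0 0 0.04 0 1;0 0 0 0 1'; python3 -m inch '0 0 0 0 0.4;0 0 0 0 0.4;0 0 0 0 0.4;0 0 0 0 0.4;0 0 0 0 0.4;0 0 0 0 0.4;0 0 0 0 0.4;0 0 0 0 0.4' 15; python3 -c "
from h import *
go(.4315,-.345,.08,-95)"
```

```text
time_s: 4.2
tcp_pos: [0.5614, -0.2281, 0.0345]
eef_rot: [180.0, -0.0, -95.1]
contact_force: [-0.5, 0.4, 0.2]
gripper_width: 0.0879
gripper_force: 0.0
time_s: 5.2
tcp_pos: [0.5615, -0.2279, 0.0346]
eef_rot: [-180.0, 0.0, -95.0]
contact_force: [-0.5, 0.7, 0.3]
gripper_width: 0.0427
gripper_force: 15.0
t 5.20 yaw -95.03 w 0.0427 F 15.0 tcp [ 0.5615 -0.2279  0.0346]
tx 0.854 ty 0.795 tz -0.303 spin -0.0001
```

```bash
python3 -m inch '0 0 -0.06 0 0.4;0 0 -0.12 0 0.4;0.03 0.03 -0.12 0 0.4;0.1 0.1 0 0 0.4;0.14 0.13 0 0 0.4;0.14 0.13 0 0 0.4;0.14 0.13 0 0 0.4;0.14 0.13 0 0 0.4'; python3 -m inch '0.1 0.1 0 0 0.4;0.06 0.045 0 0 0.4;0 0 0.08 0 0.4;0 0 0.12 0 0.4;0 0 0.08 0 0.4;0 0 0.04 0 0.4;0 0 0.02 0 0.4;0 0 0 0 0.4';  python3 -c "
from h import *
go(.4315,-.345,.0245,-95)"
```

```text
time_s: 6.2
tcp_pos: [0.4529, -0.3233, 0.0792]
eef_rot: [180.0, 0.0, -95.1]
contact_force: [0.3, -0.5, -1.0]
gripper_width: 0.0428
gripper_force: 15.0
time_s: 7.2
tcp_pos: [0.4317, -0.3444, 0.0286]
eef_rot: [-180.0, -0.0, -95.0]
contact_force: [-0.4, 0.6, -0.9]
gripper_width: 0.0429
gripper_force: 15.0
t 7.20 yaw -95.02 w 0.0429 F 15.0 tcp [ 0.4317 -0.3444  0.0286]
tx 0.004 ty 0.001 tz 0.027 spin -0.0001
```

```bash
python3 -m inch '0 0 0.015 0 0.4;0 0 0.013 0 0.4;0 0 0 0 0.4;0 0 0 0 1;0 0 0 0 1;0 0 0 0 1;0 0 0 0 1;0 0 -0.04 0 1'; python3 -m inch '0 0 -0.12 0 1;0 0 -0.15 0 1;0 0 -0.18 0 1;0 0 -0.18 0 1;-0.1 -0.06 -0.05 0 1;-0.2 -0.12 0 0 1;-0.2 -0.12 0 0 1;-0.2 -0.12 0 0 1'; python3 -m inch '-0.2 -0.12 0 0 1;-0.2 -0.12 0 0 1;-0.18 -0.09 0 0 1;-0.1 -0.05 0 0 1;0 0 0.12 0 1;0 0 0.15 0 1;0 0 0.15 0 1;0 0 0.1 0 1';  python3 -c "
from h import *
go(.569,-.1485,.0345,-95)"
```

```text
time_s: 8.2
tcp_pos: [0.4311, -0.3443, 0.0302]
eef_rot: [179.9, 0.0, -95.0]
contact_force: [0.3, -0.6, -0.6]
gripper_width: 0.0851
gripper_force: 0.0
time_s: 9.2
tcp_pos: [0.504, -0.2437, 0.1319]
eef_rot: [180.0, 0.0, -95.0]
contact_force: [0.5, -0.2, -0.3]
gripper_width: 0.0876
gripper_force: 0.0
time_s: 10.2
tcp_pos: [0.5685, -0.1486, 0.0531]
eef_rot: [179.9, -0.0, -95.0]
contact_force: [1.0, 0.4, 0.5]
gripper_width: 0.0874
gripper_force: 0.0
t 10.20 yaw -95.05 w 0.0874 F 0.0 tcp [ 0.5685 -0.1486  0.0531]
tx -0.001 ty -0.003 tz 0.124 spin -0.0001
```

```bash
python3 -m inch '0 0 0.08 0 1;0 0 0.04 0 1;0 0 0 0 0.4;0 0 0 0 0.4;0 0 0 0 0.4;0 0 0 0 0.4;0 0 0 0 0.4;0 0 0 0 0.4'; python3 -c "
from h import *
go(.4327,-.27,.08,-95)"
```

```text
time_s: 11.2
tcp_pos: [0.5692, -0.1487, 0.0365]
eef_rot: [-180.0, -0.0, -95.0]
contact_force: [-0.3, 0.0, 1.6]
gripper_width: 0.0422
gripper_force: 15.0
t 11.20 yaw -95.03 w 0.0422 F 15.0 tcp [ 0.5692 -0.1487  0.0365]
tx 0.885 ty 0.836 tz -0.290 spin -0.0001
```

```bash
python3 -m inch '0 0 -0.06 0 0.4;0 0 -0.12 0 0.4;0.03 0.03 -0.12 0 0.4;0.1 0.1 0 0 0.4;0.15 0.14 0 0 0.4;0.15 0.14 0 0 0.4;0.15 0.14 0 0 0.4;0.15 0.14 0 0 0.4'; python3 -m inch '0.1 0.1 0 0 0.4;0.055 0.046 0 0 0.4;0 0 0.08 0 0.4;0 0 0.12 0 0.4;0 0 0.08 0 0.4;0 0 0.04 0 0.4;0 0 0.02 0 0.4;0 0 0 0 0.4';  python3 -c "
from h import *
go(.4327,-.27,.0260,-95)"
```

```text
time_s: 12.2
tcp_pos: [0.4532, -0.2501, 0.0807]
eef_rot: [179.9, 0.0, -95.1]
contact_force: [0.5, -0.3, -0.4]
gripper_width: 0.0425
gripper_force: 15.0
time_s: 13.2
tcp_pos: [0.4328, -0.2699, 0.0304]
eef_rot: [-180.0, -0.0, -95.0]
contact_force: [-0.4, -0.1, -1.1]
gripper_width: 0.042
gripper_force: 15.0
t 13.20 yaw -95.02 w 0.0420 F 15.0 tcp [ 0.4328 -0.2699  0.0304]
tx 0.001 ty 0.001 tz 0.029 spin -0.0001
```

```bash
python3 -m inch '0 0 0.015 0 0.4;0 0 0.015 0 0.4;0 0 0 0 0.4;0 0 0 0 1;0 0 0 0 1;0 0 0 0 1;0 0 0 0 1;0 0 -0.04 0 1'; python3 -m inch '0 0 -0.12 0 1;0 0 -0.15 0 1;0 0 -0.18 0 1;0 0 -0.18 0 1;-0.1 -0.06 -0.05 0 1;-0.2 -0.12 0 0 1;-0.2 -0.12 0 0 1;-0.2 -0.12 0 0 1'; python3 -m inch '-0.2 -0.12 0 0 1;-0.2 -0.12 0 0 1;-0.2 -0.11 0 0 1;-0.127 -0.07 0 0 1;0 0 0.12 0 1;0 0 0.15 0 1;0 0 0.15 0 1;0 0 0.1 0 1';  python3 -c "
from h import *
go(.5768,-.0675,.0345,-95)"
```

```text
time_s: 14.2
tcp_pos: [0.4323, -0.2699, 0.0317]
eef_rot: [179.9, 0.0, -95.0]
contact_force: [-0.8, 0.0, -0.4]
gripper_width: 0.0851
gripper_force: 0.0
time_s: 15.2
tcp_pos: [0.5051, -0.1693, 0.1335]
eef_rot: [180.0, 0.0, -95.0]
contact_force: [1.3, -0.5, -0.4]
gripper_width: 0.0876
gripper_force: 0.0
time_s: 16.2
tcp_pos: [0.5763, -0.0677, 0.0546]
eef_rot: [179.9, -0.0, -95.0]
contact_force: [0.3, -0.5, 0.2]
gripper_width: 0.0873
gripper_force: 0.0
t 16.20 yaw -95.04 w 0.0873 F 0.0 tcp [ 0.5763 -0.0677  0.0546]
tx -0.002 ty -0.003 tz 0.134 spin -0.0001
```

```bash
python3 -m inch '0 0 0.08 0 1;0 0 0.05 0 1;0 0 0 0 0.4;0 0 0 0 0.4;0 0 0 0 0.4;0 0 0 0 0.4;0 0 0 0 0.4;0 0 0 0 0.4'; python3 -m inch '0 0 -0.06 0 0.4;0 0 -0.12 0 0.4;0.03 0.03 -0.12 0 0.4;0.1 0.1 0 0 0.4;0.15 0.14 0 0 0.4;0.15 0.14 0 0 0.4;0.15 0.14 0 0 0.4;0.15 0.14 0 0 0.4'; python3 -c "
from h import *
go(.433,-.195,.08,-95)"
```

```text
time_s: 17.2
tcp_pos: [0.577, -0.0678, 0.0366]
eef_rot: [-180.0, 0.0, -95.0]
contact_force: [-0.4, -0.1, 1.2]
gripper_width: 0.0427
gripper_force: 15.0
time_s: 18.2
tcp_pos: [0.4621, -0.169, 0.0812]
eef_rot: [180.0, 0.0, -95.1]
contact_force: [0.0, -0.7, -0.4]
gripper_width: 0.0424
gripper_force: 15.0
t 18.20 yaw -95.05 w 0.0424 F 15.0 tcp [ 0.4621 -0.169   0.0812]
tx 0.190 ty 0.178 tz 0.008 spin -0.0001
```

```bash
python3 -m inch '0.1 0.1 0 0 0.4;0.092 0.08 0 0 0.4;0 0 0.08 0 0.4;0 0 0.12 0 0.4;0 0 0.08 0 0.4;0 0 0.05 0 0.4;0 0 0.03 0 0.4;0 0 0.008 0 0.4';  python3 -c "
from h import *
go(.433,-.195,.0260,-95)"
```

```text
time_s: 19.2
tcp_pos: [0.4349, -0.194, 0.026]
eef_rot: [180.0, -0.0, -95.0]
contact_force: [0.4, -0.3, -1.2]
gripper_width: 0.0422
gripper_force: 15.0
t 19.20 yaw -95.02 w 0.0422 F 15.0 tcp [ 0.4349 -0.194   0.026 ]
tx 0.007 ty 0.012 tz 0.000 spin -0.0000
```

```bash
python3 -m inch '0 0 0 0 1;0 0 0 0 1;0 0 0 0 1;0 0 0 0 1;0 0 -0.06 0 1;0 0 -0.15 0 1;0 0 -0.18 0 1;0 0 -0.18 0 1'; python3 -m inch '0 -0.05 -0.15 0 0.4;0 -0.15 -0.1 0 0.4;-0.05 -0.2 0 0 0.4;-0.05 -0.2 0 0 0.4;-0.05 -0.2 0 0 0.4;-0.05 -0.2 0 0 0.4;-0.05 -0.2 0 0 0.4;0 -0.1 0 0 0.4';  python3 -c "
from h import *
go(.6532,-.1747,.06,-95.4)
for n in('top','wrist'):
  c=cap(n);cv2.imwrite('pics/%s1.png'%n,c['color'])
"
```

```text
time_s: 20.2
tcp_pos: [0.4347, -0.1941, 0.1131]
eef_rot: [-180.0, -0.0, -95.0]
contact_force: [0.2, 0.1, 0.1]
gripper_width: 0.0876
gripper_force: 0.0
time_s: 21.2
tcp_pos: [0.6335, -0.1735, 0.1494]
eef_rot: [-180.0, -0.0, -95.0]
contact_force: [-0.4, 0.2, -1.3]
gripper_width: 0.0351
gripper_force: 0.0
t 21.20 yaw -94.99 w 0.0351 F 0.0 tcp [ 0.6335 -0.1735  0.1494]
tx -0.004 ty -0.132 tz 0.596 spin 0.0011
```

View pics/top1.png

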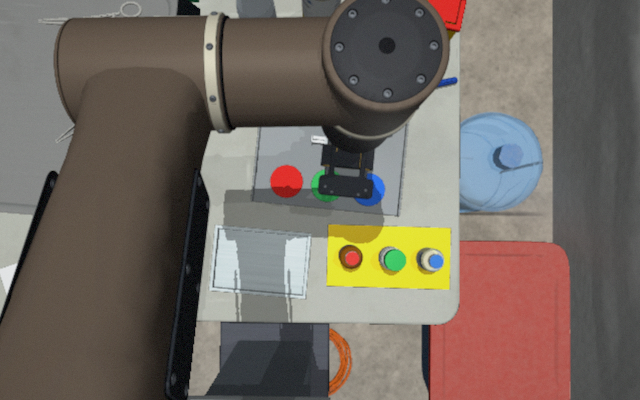

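View pics/wrist1.png

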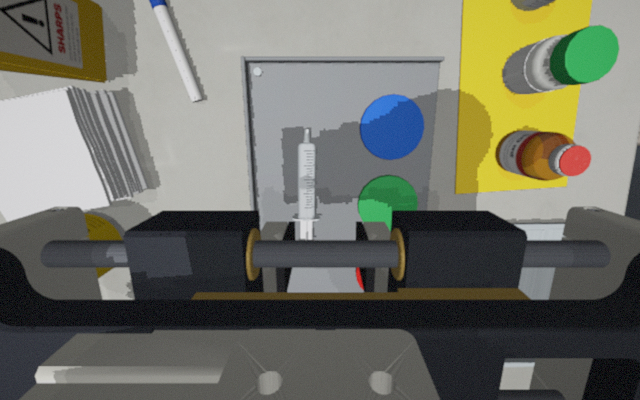

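The wrist view shows the syringe clear of the fingers, with its tip at (307,128) and flange at (306,220). In the top view all three bottles stand on the mat at (350,257), (393,260) and (432,261). I'll cross-check the syringe with the wrist calibration, then descend.

```bash
python3 - <<'E'
from h import *
c=cap("wrist");a=ray(c,307,128,.015);b=ray(c,306,220,.015)
print("tip",a.round(4),"flange",b.round(4),"blue pad",ray(c,391.5,127,.014).round(4))
u=(b-a)/np.linalg.norm(b-a);o=b-.033*u;print("origin",o.round(4),a+.059*u,np.degrees(np.arctan2(-u[1],-u[0])))
# edge-based pad refinement from an unoccluded red pad / blue in wrist
H,S,V=cv2.split(cv2.cvtColor(c["color"],cv2.COLOR_BGR2HSV));m=((H>100)&(H<125)&(S>130)).astype(np.uint8);m[:,:340]=0
n,l,st,ce=cv2.connectedComponentsWithStats(m);i=1+np.argmax(st[1:,4]);e=cv2.fitEllipse(cv2.convexHull(np.argwhere(l==i)[:,::-1].astype(np.float32)));print(e,ray(c,*e[0],.014).round(4))
go(*(o[:2]),.0085,-95.4)
E
```

```text
tip [ 0.6463 -0.2337  0.015 ] flange [ 0.6572 -0.1387  0.015 ] blue pad [ 0.5633 -0.2274  0.014 ]
origin [ 0.6534 -0.1715  0.015 ] [ 0.65303557 -0.17511489  0.015     ] -96.51934863789826
((390.06585693359375, 126.72994232177734), (62.330989837646484, 66.14037322998047), 37.96068572998047) [ 0.5647 -0.2278  0.014 ]
t 21.35 yaw -95.05 w 0.0349 F 0.0 tcp [ 0.6321 -0.174   0.149 ]
tx -0.029 ty -0.140 tz 0.936 spin 0.0010
```

```bash
python3 -m inch '0 -0.1 0 0.003 0.4;-0.01 -0.04 0.1 0 0.4;0 0 0.15 0 0.4;0 0 0.15 0 0.4;0 0 0.15 0 0.4;0 0 0.15 0 0.4;0 0 0.08 0 0.4;0 0 0 0 0.4' 8; python3 -c "
from h import *
go(.6533,-.174,.0085,-96)"
```

```text
time_s: 22.35
tcp_pos: [0.6526, -0.1743, 0.0309]
eef_rot: [179.9, -0.0, -96.1]
contact_force: [-0.3, 0.3, 0.6]
gripper_width: 0.0351
gripper_force: 0.0
t 22.35 yaw -96.12 w 0.0351 F 0.0 tcp [ 0.6526 -0.1743  0.0309]
tx -0.003 ty -0.005 tz 0.149 spin -0.0003
```

```bash
python3 -m inch '0 -0.005 0.06 0 0.4;0 0 0.05 0 0.4;0 0 0.03 0 0.4;0 0 0 0 0.4;0 0 0 0 0;0 0 0 0 0;0 0 0 0 0;0 0 0 0 0' 8; python3 -m inch '0 0 0 0 0;0 0 -0.05 0 0;0 0 -0.1 0 0;0 0 -0.15 0 0;0 0 -0.15 0 0;0 0 0 0 0;0 0 0 0 0;0 0 0 0 0'; python3 -c "
from h import *
go(.4202,-.0212,.08,-93.8)"
```

```text
time_s: 23.35
tcp_pos: [0.6543, -0.1744, 0.0114]
eef_rot: [-180.0, 0.0, -96.1]
contact_force: [0.3, -0.4, 1.7]
gripper_width: 0.0127
gripper_force: 8.0
time_s: 24.35
tcp_pos: [0.6536, -0.1744, 0.078]
eef_rot: [179.9, 0.0, -96.1]
contact_force: [-0.2, 0.2, -0.2]
gripper_width: 0.013
gripper_force: 8.0
t 24.35 yaw -96.12 w 0.0130 F 8.0 tcp [ 0.6536 -0.1744  0.078 ]
tx -0.849 ty 1.656 tz -0.014 spin -0.0065
```

```bash
python3 -m inch '-0.03 0.06 0 0 0;-0.06 0.12 0 0 0;-0.09 0.18 0 0 0;-0.09 0.18 0 0 0;-0.09 0.18 0 0 0;-0.09 0.18 0 -0.003 0;-0.09 0.18 0 -0.003 0;-0.09 0.18 0 0 0'; python3 -m inch '-0.09 0.18 0 0 0;-0.07 0.13 0 0 0;-0.05 0.06 0 0 0;-0.02 0 0 0 0;0 0 0.1 0 0;0 0 0.12 0 0;0 0 0.08 0 0;0 0 0 0 0'; python3 -c "
from h import *
go(.4202,-.0212,.0095,-93.8)
c=cap('wrist');cv2.imwrite('pics/wrist2.png',c['color'])
"
```

```text
time_s: 25.35
tcp_pos: [0.4738, -0.0613, 0.0784]
eef_rot: [180.0, -0.0, -93.9]
contact_force: [0.4, 0.3, 0.8]
gripper_width: 0.0129
gripper_force: 8.0
time_s: 26.35
tcp_pos: [0.4221, -0.0239, 0.0328]
eef_rot: [179.9, -0.1, -94.0]
contact_force: [-0.9, -0.0, -0.2]
gripper_width: 0.013
gripper_force: 8.0
t 26.35 yaw -93.97 w 0.0130 F 8.0 tcp [ 0.4221 -0.0239  0.0328]
tx -0.017 ty 0.014 tz 0.156 spin -0.0005
```

View pics/wrist2.png

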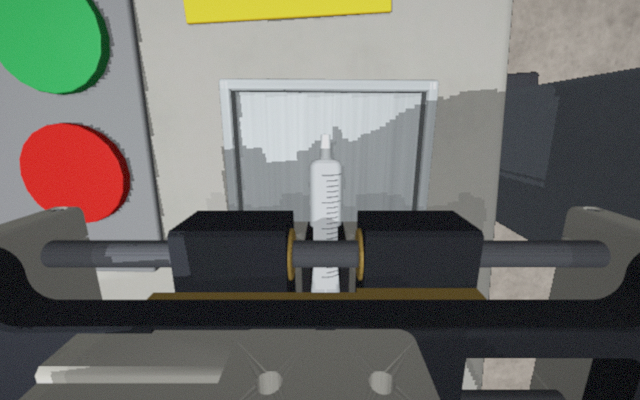

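The syringe is held straight along the dish, with its tip at (326,140), roughly midway between the walls at (232) and (430). I'll lower and release it.

```bash
python3 -m inch '-0.015 0.01 0.06 0 0;0 0 0.06 0 0;0 0 0.02 0 0;0 0 0.012 0 0;0 0 0 0 0;0 0 0 0 0.4;0 0 0 0 0.4;0 0 0 0 0.4'; python3 -m inch '0 0 0 0 0.4;0 0 -0.05 0 0.4;0 0 -0.1 0 0.4;0 0 -0.15 0 0.4;0 0 -0.2 0 0.4;0 0 -0.2 0 0.4;0 0 -0.1 0 0.4;0 0 0 0 0.4'; python3 -c "
from h import *
go(.4349,-.194,.13,-95)
c=cap('wrist');cv2.imwrite('pics/wrist3.png',c['color'])
"
```

```text
time_s: 27.4
tcp_pos: [0.4211, -0.0212, 0.011]
eef_rot: [-180.0, 0.0, -94.0]
contact_force: [0.5, -0.2, 0.1]
gripper_width: 0.0339
gripper_force: 0.0
time_s: 28.4
tcp_pos: [0.4218, -0.0209, 0.1323]
eef_rot: [-179.8, 0.1, -93.9]
contact_force: [0.2, -0.7, -0.4]
gripper_width: 0.0349
gripper_force: 0.0
t 28.40 yaw -93.95 w 0.0349 F 0.0 tcp [ 0.4218 -0.0209  0.1323]
tx 1.146 ty -0.167 tz 0.016 spin 0.0029
```

View pics/wrist3.png

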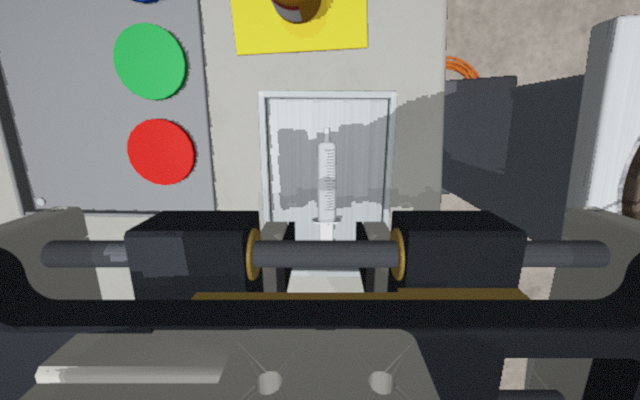

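The syringe lies released in the dish, with its tip at (327,130) and flange at (326,219), well centred. Now the bottles go back, brown first.

```bash
python3 -m inch '0.06 0 0 0.003 1;0.15 -0.03 0 0 1;0.2 -0.03 0 0 1;0.2 -0.03 0 0 1;0.2 -0.03 0 0 1;0.2 -0.03 0 0 1;0.1 -0.017 0 0 1;0.035 0 0 0 1'; python3 -m inch '0 0 0 0 1;0 0 0 0 1;0 0 0.08 0 1;0 0 0.12 0 1;0 0 0.12 0 1;0 0 0.12 0 1;0 0 0.1 0 1;0 0 0 0 1' 15; python3 -c "
from h import *
go(.4348,-.194,.0260,-95)"
```

```text
time_s: 29.45
tcp_pos: [0.4305, -0.1952, 0.1302]
eef_rot: [179.9, -0.0, -95.1]
contact_force: [-0.7, 0.2, 0.0]
gripper_width: 0.0871
gripper_force: 0.0
time_s: 30.45
tcp_pos: [0.4299, -0.194, 0.0485]
eef_rot: [179.8, -0.0, -95.0]
contact_force: [-0.7, 0.7, 0.2]
gripper_width: 0.0878
gripper_force: 0.0
t 30.45 yaw -95.01 w 0.0878 F 0.0 tcp [ 0.4299 -0.194   0.0485]
tx -0.003 ty -0.032 tz 0.150 spin -0.0000
```

```bash
python3 -m inch '0 -0.03 0.08 0 1;0 0 0.05 0 1;0 0 0.02 0 1;0 0 0 0 0.4;0 0 0 0 0.4;0 0 0 0 0.4;0 0 0 0 0.4;0 0 0 0 0.4'; python3 -m inch '0 0 -0.06 0 0.4;0 0 -0.15 0 0.4;-0.04 -0.04 -0.15 0 0.4;-0.1 -0.1 0 0 0.4;-0.15 -0.14 0 0 0.4;-0.15 -0.14 0 0 0.4;-0.15 -0.14 0 0 0.4;-0.15 -0.14 0 0 0.4'; python3 -c "
from h import *
go(.5766,-.068,.0375,-95)"
```

```text
time_s: 31.45
tcp_pos: [0.4356, -0.1949, 0.0275]
eef_rot: [-180.0, 0.0, -95.0]
contact_force: [-1.2, -0.7, 0.2]
gripper_width: 0.043
gripper_force: 0.2
time_s: 32.45
tcp_pos: [0.5507, -0.0922, 0.0808]
eef_rot: [180.0, -0.0, -95.0]
contact_force: [-0.6, -0.5, -1.1]
gripper_width: 0.043
gripper_force: 15.0
t 32.45 yaw -95.02 w 0.0430 F 15.0 tcp [ 0.5507 -0.0922  0.0808]
tx -0.176 ty -0.158 tz 0.289 spin -0.0000
```

```bash
python3 -m inch '-0.1 -0.1 0 0 0.4;-0.07 -0.05 0 0 0.4;0 0 0.08 0 0.4;0 0 0.08 0 0.4;0 0 0.06 0 0.4;0 0 0.03 0 0.4;0 0 0.015 0 0.4;0 0 0 0 0.4'; python3 -c "
from h import *
go(.5766,-.068,.0385,-95)"
```

```text
time_s: 33.45
tcp_pos: [0.5746, -0.0702, 0.0417]
eef_rot: [-180.0, 0.0, -95.0]
contact_force: [-0.2, 0.0, -0.2]
gripper_width: 0.0428
gripper_force: 15.0
t 33.45 yaw -95.04 w 0.0428 F 15.0 tcp [ 0.5746 -0.0702  0.0417]
tx -0.015 ty -0.012 tz 0.021 spin -0.0001
```

```bash
python3 -m inch '-0.015 -0.012 0.01 0 0.4;0 0 0.01 0 0.4;0 0 0 0 0.4;0 0 0 0 0.4;0 0 0 0 1;0 0 0 0 1;0 0 0 0 1;0 0 0 0 1'; python3 -m inch '0 0 -0.06 0 1;0 0 -0.15 0 1;0 0 -0.2 0 1;0 0 -0.2 0 1;0.05 0.03 -0.1 0 1;0.15 0.09 0 0 1;0.2 0.12 0 0 1;0.2 0.12 0 0 1'; python3 -m inch '0.2 0.12 0 0 1;0.2 0.12 0 0 1;0.2 0.12 0 0 1;0.15 0.08 0 0 1;0.07 0.04 0 0 1;0 0 0 0 1;0 0 0 0 1;0 0 0 0 1'; python3 -c "
from h import *
go(.4325,-.2699,.0260,-95)"
```

```text
time_s: 34.45
tcp_pos: [0.5766, -0.068, 0.0386]
eef_rot: [-180.0, -0.0, -95.0]
contact_force: [-0.6, -0.6, -0.9]
gripper_width: 0.0767
gripper_force: 0.0
time_s: 35.45
tcp_pos: [0.5122, -0.1545, 0.1438]
eef_rot: [179.9, 0.0, -95.1]
contact_force: [-0.4, -1.2, 0.2]
gripper_width: 0.0876
gripper_force: 0.0
time_s: 36.45
tcp_pos: [0.4326, -0.2687, 0.145]
eef_rot: [180.0, 0.0, -95.0]
contact_force: [-0.2, 0.3, 0.6]
gripper_width: 0.0874
gripper_force: 0.0
t 36.45 yaw -94.99 w 0.0874 F 0.0 tcp [ 0.4326 -0.2687  0.145 ]
tx 0.008 ty 0.000 tz 0.793 spin 0.0000
```

```bash
python3 -m inch '0.008 0 0.1 0 1;0 0 0.15 0 1;0 0 0.15 0 1;0 0 0.15 0 1;0 0 0.12 0 1;0 0 0.08 0 1;0 0 0.04 0 1;0 0 0 0 1'; python3 -m inch '0 0 0 0 0.4;0 0 0 0 0.4;0 0 0 0 0.4;0 0 0 0 0.4;0 0 0 0 0.4;0 0 0 0 0.4;0 0 0 0 0.4;0 0 0 0 0.4'; python3 -c "
from h import *
go(.5694,-.1483,.080,-95)"
```

```text
time_s: 37.45
tcp_pos: [0.4322, -0.2702, 0.0263]
eef_rot: [180.0, 0.0, -95.0]
contact_force: [-0.7, 0.0, -0.3]
gripper_width: 0.0874
gripper_force: 0.0
time_s: 38.45
tcp_pos: [0.4323, -0.2703, 0.0267]
eef_rot: [-180.0, -0.0, -95.0]
contact_force: [-0.3, -0.5, 1.7]
gripper_width: 0.0427
gripper_force: 15.0
t 38.45 yaw -95.03 w 0.0427 F 15.0 tcp [ 0.4323 -0.2703  0.0267]
tx -0.891 ty -0.839 tz -0.356 spin -0.0001
```

Offset 0.0237, so the pad target for TCP z is about 0.038.

```bash
python3 -m inch '0 0 -0.06 0 0.4;0 0 -0.15 0 0.4;-0.04 -0.04 -0.15 0 0.4;-0.1 -0.1 0 0 0.4;-0.15 -0.14 0 0 0.4;-0.15 -0.14 0 0 0.4;-0.15 -0.14 0 0 0.4;-0.15 -0.14 0 0 0.4'; python3 -m inch '-0.1 -0.1 0 0 0.4;-0.05 -0.04 0 0 0.4;0 0 0.08 0 0.4;0 0 0.08 0 0.4;0 0 0.06 0 0.4;0 0 0.03 0 0.4;0 0 0.01 0 0.4;0 0 0 0 0.4'; python3 -c "
from h import *
go(.5694,-.1483,.038,-95)"
```

```text
time_s: 39.45
tcp_pos: [0.5473, -0.1676, 0.08]
eef_rot: [179.9, 0.0, -95.0]
contact_force: [0.5, 0.4, 0.4]
gripper_width: 0.042
gripper_force: 15.0
time_s: 40.45
tcp_pos: [0.5696, -0.1485, 0.0418]
eef_rot: [-180.0, 0.0, -95.0]
contact_force: [0.0, -0.3, -0.3]
gripper_width: 0.0425
gripper_force: 15.0
t 40.45 yaw -95.04 w 0.0425 F 15.0 tcp [ 0.5696 -0.1485  0.0418]
tx -0.001 ty 0.001 tz 0.025 spin -0.0001
```

```bash
python3 -m inch '0 0 0.012 0 0.4;0 0 0.012 0 0.4;0 0 0 0 0.4;0 0 0 0 0.4;0 0 0 0 1;0 0 0 0 1;0 0 0 0 1;0 0 0 0 1'; python3 -m inch '0 0 -0.06 0 1;0 0 -0.15 0 1;0 0 -0.2 0 1;0 0 -0.2 0 1;0.05 0.03 -0.1 0 1;0.15 0.09 0 0 1;0.2 0.12 0 0 1;0.2 0.12 0 0 1'; python3 -m inch '0.2 0.12 0 0 1;0.2 0.12 0 0 1;0.2 0.12 0 0 1;0.12 0.06 0 0 1;0.06 0.023 0 0 1;0 0 0 0 1;0 0 0 0 1;0 0 0 0 1'; python3 -c "
from h import *
go(.4313,-.3443,.0260,-95)"
```

```text
time_s: 41.45
tcp_pos: [0.5695, -0.1484, 0.038]
eef_rot: [-180.0, 0.0, -95.0]
contact_force: [0.7, 0.4, -0.2]
gripper_width: 0.0773
gripper_force: 0.0
time_s: 42.45
tcp_pos: [0.5054, -0.2346, 0.1433]
eef_rot: [179.9, 0.0, -95.1]
contact_force: [1.2, -0.4, -0.1]
gripper_width: 0.0878
gripper_force: 0.0
time_s: 43.45
tcp_pos: [0.4317, -0.3435, 0.1444]
eef_rot: [180.0, 0.0, -95.0]
contact_force: [1.1, 0.9, 0.7]
gripper_width: 0.0878
gripper_force: 0.0
t 43.45 yaw -94.98 w 0.0878 F 0.0 tcp [ 0.4317 -0.3435  0.1444]
tx 0.006 ty 0.002 tz 0.790 spin 0.0001
```

```bash
python3 -m inch '0.006 0.002 0.1 0 1;0 0 0.15 0 1;0 0 0.15 0 1;0 0 0.15 0 1;0 0 0.12 0 1;0 0 0.08 0 1;0 0 0.04 0 1;0 0 0 0 1'; python3 -m inch '0 0 0 0 0.4;0 0 0 0 0.4;0 0 0 0 0.4;0 0 0 0 0.4;0 0 0 0 0.4;0 0 0 0 0.4;0 0 0 0 0.4;0 0 0 0 0.4'; python3 -m inch '0 0 -0.06 0 0.4;0 0 -0.15 0 0.4;-0.04 -0.04 -0.15 0 0.4;-0.1 -0.1 0 0 0.4;-0.15 -0.14 0 0 0.4;-0.15 -0.14 0 0 0.4;-0.15 -0.14 0 0 0.4;-0.15 -0.14 0 0 0.4'; python3 -c "
from h import *
go(.563,-.2273,.038,-95)"
```

```text
time_s: 44.45
tcp_pos: [0.4309, -0.3448, 0.0257]
eef_rot: [180.0, 0.0, -95.0]
contact_force: [0.3, 0.4, -0.2]
gripper_width: 0.088
gripper_force: 0.0
time_s: 45.45
tcp_pos: [0.431, -0.3449, 0.0261]
eef_rot: [-180.0, -0.0, -95.0]
contact_force: [-0.4, 0.4, 2.3]
gripper_width: 0.0429
gripper_force: 15.0
time_s: 46.45
tcp_pos: [0.546, -0.2421, 0.0794]
eef_rot: [179.9, 0.0, -95.0]
contact_force: [0.3, 0.2, -0.7]
gripper_width: 0.0428
gripper_force: 15.0
t 46.45 yaw -95.02 w 0.0428 F 15.0 tcp [ 0.546  -0.2421  0.0794]
tx -0.108 ty -0.104 tz 0.276 spin -0.0001
```

Offset 0.023, so the target z is about 0.0375.

```bash
python3 -m inch '-0.08 -0.08 0 0 0.4;-0.028 -0.024 0 0 0.4;0 0 0.08 0 0.4;0 0 0.08 0 0.4;0 0 0.06 0 0.4;0 0 0.03 0 0.4;0 0 0.01 0 0.4;0 0 0 0 0.4'; python3 -c "
from h import *
go(.563,-.2273,.0375,-95)"
```

```text
time_s: 47.45
tcp_pos: [0.5624, -0.2289, 0.0411]
eef_rot: [-180.0, -0.0, -95.0]
contact_force: [-0.0, -0.6, -0.6]
gripper_width: 0.0425
gripper_force: 15.0
t 47.45 yaw -95.03 w 0.0425 F 15.0 tcp [ 0.5624 -0.2289  0.0411]
tx -0.011 ty -0.003 tz 0.024 spin -0.0001
```

```bash
python3 -m inch '-0.011 -0.003 0.012 0 0.4;0 0 0.012 0 0.4;0 0 0 0 0.4;0 0 0 0 0.4;0 0 0 0 1;0 0 0 0 1;0 0 0 0 1;0 0 0 0 1'; python3 -m inch '0 0 -0.06 0 1;0 0 -0.15 0 1;0 0 -0.2 0 1;0 0 -0.2 0 1;0.05 0.03 -0.2 0 1;0.15 0.09 -0.15 0 1;0.2 0.12 0 0 1;0.2 0.12 0 0 1'; python3 -m inch '0.2 0.12 0 0 1;0.2 0.12 0 0 1;0.2 0.12 0 0 1;0.2 0.12 0 0 1;0.2 0.12 0 0 1;0.2 0.12 0 0 1;0.1 0.05 0 0 1;0 0 0 0 1'; python3 - <<'E'
from h import *
go(.3,-.5,.2)
for n in("top","side"):
    c=cap(n);cv2.imwrite(f"pics/{n}9.png",c["color"])
    if n=="top":
        for k,p in dict(red=(.5763,-.0685),green=(.5695,-.148),blue=(.563,-.2273)).items():print(k,"cap expected",pix(c,[*p,.091]).round(1))
    if n=="top":cv2.imwrite("pics/fin.png",cv2.resize(c["color"][100:310,200:410],None,fx=2.8,fy=2.8,interpolation=cv2.INTER_CUBIC))
    if n=="side":cv2.imwrite("pics/fin2.png",cv2.resize(c["color"][130:300,220:420],None,fx=3,fy=3,interpolation=cv2.INTER_CUBIC))
E
```

```text
time_s: 48.45
tcp_pos: [0.5629, -0.2272, 0.0374]
eef_rot: [-180.0, 0.0, -95.0]
contact_force: [0.9, 0.9, -0.1]
gripper_width: 0.0771
gripper_force: 0.0
time_s: 49.45
tcp_pos: [0.5008, -0.3127, 0.1827]
eef_rot: [-179.9, -0.0, -95.0]
contact_force: [0.1, -1.0, -0.5]
gripper_width: 0.0878
gripper_force: 0.0
time_s: 50.45
tcp_pos: [0.3685, -0.4968, 0.1816]
eef_rot: [-180.0, -0.0, -95.1]
contact_force: [0.6, 0.6, -0.4]
gripper_width: 0.0875
gripper_force: 0.0
t 50.45 yaw -95.13 w 0.0875 F 0.0 tcp [ 0.3685 -0.4968  0.1816]
tx 0.062 ty 0.453 tz -0.122 
red cap expected [283.7 177.6]
green cap expected [328.3 182.1]
blue cap expected [372.9 186.3]
```

View pics/fin.png

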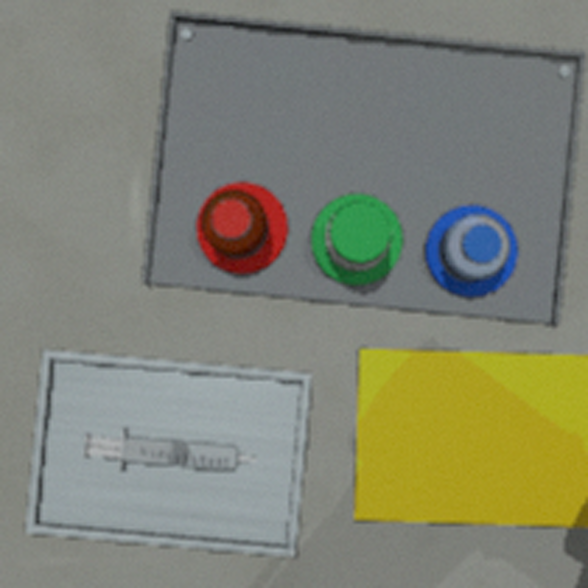

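View pics/fin2.png

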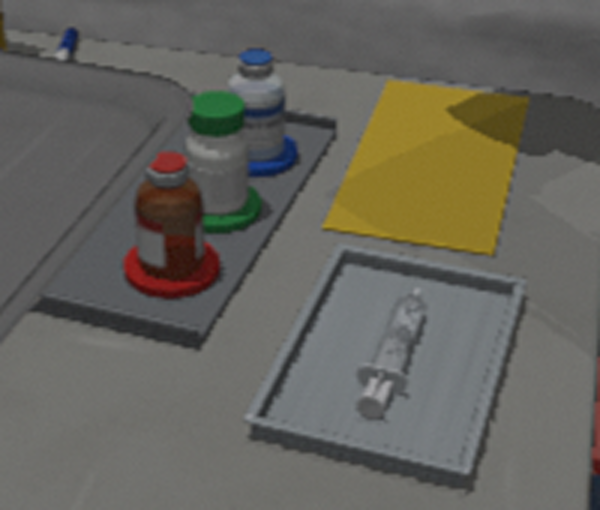

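The final views show the caps at about (282.5,178), (329,182) and (371.5,187), each within 1.5 px (about 3 mm) of its expected pixel. All three bottles are upright, and the syringe is centred lengthwise in the dish.

```bash
python3 -c "
from plant import *
print(close_job())"
```

```text
the job is handed in; nothing more can be done
None
```

I handed the job in after about 50 s of robot time: the syringe lies lengthwise in the middle of the dish, and all three bottles stand upright on their own colour pads, about 3 mm or less from centre by the last images; no verdict came back.

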